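# Carry a hot, unevenly packed instrument case on a lifting hook

### The arm

A 6-joint arm with a two-finger parallel gripper is mounted at the origin on a cart in front of the work surface, level with it; the furniture and walls round the work are solid. World frame = base frame: x ahead of the robot, y to its left, z up, the work surface at z = 0. Lengths are in mm, angles in rad, forces in N, time in s.
With the tool pointing down it reaches from about 350 to 875 mm from the base axis. Payload 4.2 kg.
Tool frame: the origin (TCP) lies midway between the tips of the shut fingers; the grasp point (between the pads) lies 19 mm behind it; z points along the fingers, y is the line along which they close (so a half turn about z gives the same grasp; the last joint's range is limited). The gripper opens to 87 mm and grips with 3 to 60 N. Pads are 19 mm wide; open, the fingers measure 117 mm over their backs; the gripper's body (75 mm by 190 mm) begins 51 mm behind the grasp point.
Start: joints at [-0.973, 0.385, 0.008, 0, -1.194, -0.259], TCP at [207.737, -589.444, 222.55] pointing down, gripper open.
Joint ranges: [-3.14, 3.14], [-1.21, 2.06], [-1.07, 1.41], [-3.16, 2.05], [-2.99, -0.16], [-3.1, 3.1]. Speed limits (rad/s): [2.79, 2.79, 3.14, 3.14, 3.14, 3.14].

### API

Orientations are given as a unit quaternion [w, x, y, z].
In Python, from cell import manip gives the robot as it stands.
- The arm moves only by the tool jog_arm, never from a script. Its argument "targets" is one flat list of numbers, 5 for each row, row after row: the shift along the tool's x, y, z in units of 25 mm (1.0 is 25 mm), then the turn about the tool's z in units of 0.15 rad (1.0 is 0.15 rad), then the opening, from -1 (shut) to 1 (fully open). A call has 1 to 20 rows; each row shifts and turns the commanded pose from where the row before left it, along the tool's axes as they then stand; what a row does not reach is not made up. A row lasts 1/10 s, in which the tool goes at most 50 mm and 8.59 degrees, less where a joint would pass 70% of its speed; a pose out of reach is approached as far as the arm can. A call with a number of a shift or a turn outside -1 to 1 is refused whole. A call with a gripper value outside its range is refused whole. The fingers move at their own pace and stop on an object; "grip_force" is the grip in N (left out, the last holds). Time passes only in rows, so rows that do not move let the fingers close. It gives the time, the measured TCP pose, the force, the opening and the grip force at its end, in the units of the state.
- manip.observe(): the state, without advancing time (a new reading comes with each control period).
- manip.capture(name): name is "scene" or "top"; returns (picture, depth): 420x560x3 uint8, red, green, blue; 420x560 float32, mm along the optical axis (not along the pixel's ray), 0 where there is no reading.
- manip.get_calibration(name): a dict with "K" (3x3 intrinsics, pixels), "dist" ([k1, k2, p1, p2, k3] as OpenCV has them; the pictures are not rectified), "origin" and "rotation" of the camera in the world. Camera axes: x right, y down, z forward; pixel columns grow to the right and rows downward; lengths in mm; the calibration is good to about 2 mm. A picture is of the moment at which its call begins. get_calibration takes no time and is no camera call.
- manip.finish_job(): hands the job in; it is judged then, once.
The state is a dict: "clock": time; "joint_positions": joint angles; "joint_velocities": joint speeds; "joint_torque": joint torques, N m; "position": TCP position; "tcp_rot": TCP orientation; "ft_force": force on the tool from outside, world axes, zero at the start; "moment": the same for the moment, N m; "gripper_width": opening from 0.0 (shut) to 1.0 (fully open); "grasp_force": force on a finger pad.
Only numpy, scipy, OpenCV 4.12 (cv2) and the standard library are available. Lean on these libraries where they do the work, as an engineer would, in place of code of your own. Each camera call takes 0.05 s, during which the arm holds its last target. There are 200 camera calls.

### The job

The closed instrument case has just come out of the steriliser, too hot to touch and packed heavier towards one end: carry it with the lifting hook under its bar to the cooling tray and set it down gently, flat inside the rim. Find its balance point by small trial lifts of about three centimetres, shifting the hook along the bar, and raise the case higher only once it hangs level, so that nothing slides about inside it. Finish with the hook out from under the bar, standing upright on the worktop by itself, and leave the amber bottle, the orange-lidded cup and the timer where they are.

Things in the scene. Friction and masses are not known exactly. Their poses are not given: they have to be found in the camera images.
- case: closed metal instrument case, 80 mm (its x) by 190 mm (its y) by 48 mm high, with a fixed round carrying bar over it along its y; about 0.8 kg with its contents; hot: the robot itself must not touch it; origin at the centre of its underside, z up
- case_center (a point): centre of the case without its bar, 24 mm above its underside. Its contents lie out of sight inside: the balance point is 18 to 46 mm from the middle along the case's y, towards one end or the other (not visible which), about 87 mm below the bar's underside; the contents stay put as long as the case is tilted less than 0.4 rad
- bar_mid (a point): middle of the axis of the 10 mm round steel carrying bar, 115 mm above the case's underside; the bar runs straight along the case's y from -86 to +86 mm between 10 mm uprights at +-94 mm; bar underside to lid: 62 mm free
- lifter_grip (a point): centre of the black grip block on top of the lifting hook: 44 mm along the hook's x, 22 mm thick along its y (take it across this), 50 mm high, spanning 75 to 125 mm above the foot's underside; this point is 100 mm above it
- saddle (a point): top of the round saddle rod (along the hook's x) on which the bar hangs and pivots; 13 mm above the foot's underside, 3 mm behind the grip's centre. From it along x: face of the back strip 11 mm behind, turned-up nose (26 mm wide, 11.5 mm higher than the saddle) 12 to 20 mm ahead. The 8 mm top arm's underside is 54 mm above it
- tray: shallow steel cooling tray, fixed, 150 mm (its x) by 260 mm (its y); floor 3 mm thick, rim 17 mm high with a 3 mm wall; origin at the centre of its underside. Inside 144 by 254 mm
- tray_floor (a point): centre of the upper face of the tray's floor
- lifter: lifting hook, a steel C 125 mm high standing on its own foot plate (64 x 44 x 5 mm, from 36 mm behind to 28 mm ahead of the saddle), 0.25 kg; origin at the foot's underside straight below the saddle; z up, x from its back to its open front
- amber_bottle: small amber reagent bottle, black cap, 42 mm across, 91 mm high, a bystander; origin under its centre
- cup: white specimen cup with an orange lid, 62 mm across, 70 mm high, a bystander; origin under its centre
- timer: flat white timer, 68 x 62 x 18 mm, a bystander; origin under its centre
Mind the look-alikes: they are no part of the job. What is shaped like the lifter but blue is not meant.

How it is judged (in metres and radians):
On the way:
1. the case hangs level from the hook, clear of the worktop (height (world z) of case_center above 0.05 m and angle between case's own z axis and vertical below 0.14 rad and contact force between case and lifter above 3 N and contact force between case and tray below 0.1 N), for 0.4 s.
At the end, for the whole second after the job is handed in: The case lies flat on the tray's floor inside the rim (centre within 36 mm of the tray's along each of its axes, tilt under 0.03 rad), at rest; the lifting hook stands upright by itself on the worktop (tilt under 0.05 rad), touching neither case nor tray (x of case in the frame of tray between -0.036 and 0.036 m and y of case in the frame of tray between -0.036 and 0.036 m and z of case in the frame of tray below 0.006 m and angle between case's own z axis and vertical below 0.03 rad and linear speed of each of case, lifter below 0.01 m/s and contact force between case and lifter below 0.05 N and height (world z) of lifter below 0.003 m and angle between lifter's own z axis and vertical below 0.05 rad and contact force between lifter and tray below 0.05 N).
It fails at once if the robot itself touches the hot case (contact force between any of the fingers, the arm and case above 0.5 N).
It fails at once if the case is raised more than 45 mm while hanging more than 0.2 rad out of level (height (world z) of case_center above 0.07 m and angle between case's own z axis and vertical above 0.2 rad).
It fails at once if the case is dropped or flung (faster than 0.5 m/s) (linear speed of case above 0.5 m/s).
It fails at once if a bystander is displaced by more than 20 mm (distance of any of amber_bottle, cup, timer from where it was at the start of the episode above 0.02 m).
It also fails if it takes over 69 s, if anything falls off the work surface, if the arm or the gripper's body presses on something with over 40 N, if the wrist force passes 120 N, or if a joint passes its speed limit or range.

## Working session

There is one attempt and no reset: what is moved stays moved. The work goes in short steps, Python scripts to look and compute and a tool call to move; the robot and the scene stay as the last step left them, time stands still between calls to the robot, and variables do not carry over. Pictures are saved under pics/ and viewed, at most 10 in all, crops included, and the job is handed in when it is done.

Besides the shell and the picture viewer there is one more tool, called after "Request:" as name(argument=value, ...) on one line, values as JSON. jog_arm: Moves the arm, as the interface text tells. Its arguments: {"type":"object","properties":{"targets":{"type":"array"},"grip_force":{"type":"number"}},"required":["targets"]}

```bash
ls; mkdir -p pics; cat > h.py <<'E'
import numpy as np, cv2
from cell import manip
def shot(n,tag):
    im,d=manip.capture(n); np.savez(f'{tag}.npz',im=im,d=d)
    cv2.imwrite(f'pics/{tag}.png',im[:,:,::-1]); return im,d
def rays(n,px):
    c=manip.get_calibration(n); K=np.array(c['K'],float)
    u=cv2.undistortPoints(np.array(px,float).reshape(-1,1,2),K,np.array(c['dist'],float)).reshape(-1,2)
    r=np.c_[u,np.ones(len(u))]@np.array(c['rotation']).T
    return np.array(c['origin'],float),r
def onz(n,px,z):
    o,r=rays(n,px); return o+r*((z-o[2])/r[:,2])[:,None]
def cloud(n,d):
    h,w=d.shape; vv,uu=np.mgrid[:h,:w]
    o,r=rays(n,np.c_[uu.ravel(),vv.ravel()]); return (o+r*d.reshape(-1,1)).reshape(h,w,3)
E
python3 - <<'E'
from h import *
for n in('scene','top'):
    shot(n,n+'0'); c=manip.get_calibration(n); print(n,c['origin'],c['rotation'],c['K'])
print(manip.observe())
E
```

```text
pics
scene [-363.87770887 -176.51329661  687.80056621] [-0.36343847  0.69367662 -0.5563872   0.27777421] [[441.77698783   0.         283.20120076]
 [  0.         441.77698783 214.18830911]
 [  0.           0.           1.        ]]
top [ 224.22155595   43.00431972 1422.36097905] [-0.04908219  0.70929573 -0.69991706  0.06787205] [[540.06990717   0.         274.91408575]
 [  0.         540.06990717 203.04898097]
 [  0.           0.           1.        ]]
{'clock': 0.1, 'joint_positions': array([-9.73429292e-01,  3.85500778e-01,  6.75396851e-03, -4.42293328e-04,
       -1.19402696e+00, -2.58582050e-01]), 'joint_velocities': array([-0.00082125, -0.00116948,  0.0032013 ,  0.0008302 , -0.00042062,
       -0.00146576]), 'joint_torque': array([-4.02382266e-04, -3.91687703e+01,  1.87934393e+01,  4.23182175e+00,
        1.34399591e-02, -7.61625301e-05]), 'position': array([ 207.53437949, -588.95392265,  221.55183994]), 'tcp_rot': array([-2.23331619e-04, -1.68503081e-01,  9.85700610e-01,  9.84855360e-04]), 'ft_force': array([ 1.69551502, -0.23306477,  0.12897653]), 'moment': array([ 0.04947522, -0.01918269,  0.02858631]), 'grasp_force': 0.0, 'gripper_width': 1.0001821262742239}
```

Rotation is a quaternion; convert it.

```bash
sed -i "s/np.array(c\['rotation'\]).T/R.from_quat(np.roll(c['rotation'],-1)).as_matrix().T/; 1a from scipy.spatial.transform import Rotation as R" h.py
```

```text
(no output)
```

View pics/scene0.png

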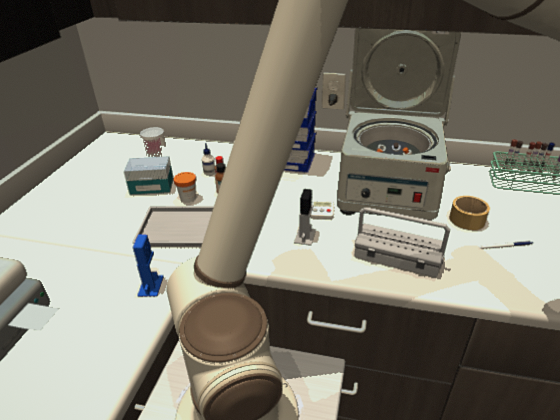

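View pics/top0.png

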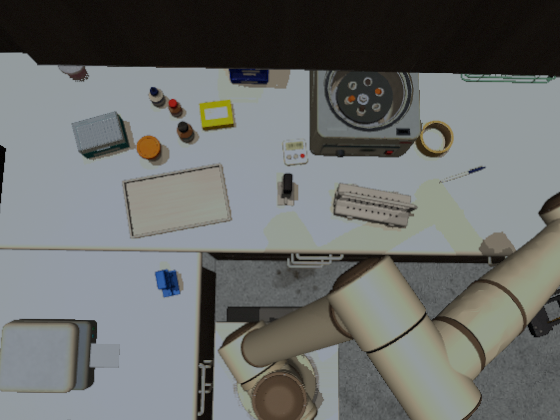

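Scene view: the lifter with a black grip is at (305,200) with its foot at (305,238), and the blue look-alike is at (148,265). The case is at (400,245) and the tray at (180,227). Top view: lifter at (287,187), blue decoy at (167,282), case at (374,205), tray at (177,200), timer at (295,152), cup at (149,148) and amber bottle at (185,131).
Candidates for the lifter are the black-grip one at top (287,187) and the blue one at top (167,282). I choose the black one and check it in a crop.

```bash
python3 - <<'E'
from h import *
T=np.load('top0.npz'); S=np.load('scene0.npz')
P=cloud('top',T['d']); Q=cloud('scene',S['d']); np.set_printoptions(precision=1,suppress=True)
a=cv2.resize(S['im'][170:285,275:455],None,fx=4,fy=4,interpolation=cv2.INTER_CUBIC)[:, :720]
b=cv2.resize(T['im'][160:250,260:420],None,fx=4.4,fy=4.4,interpolation=cv2.INTER_CUBIC)
cv2.imwrite('pics/cs.png',a[:,:,::-1]); cv2.imwrite('pics/ct.png',b[:,:,::-1])
print('table',P[230,270],P[180,250],Q[260,300])
def comp(C,im,x0,x1,y0,y1,z0,z1,t):
    m=(C[...,0]>x0)&(C[...,0]<x1)&(C[...,1]>y0)&(C[...,1]<y1)&(C[...,2]>z0)&(C[...,2]<z1)
    p=C[m]; 
    if len(p)<5: print(t,len(p));return
    r=cv2.minAreaRect(p[:,:2].astype(np.float32)); print(t,len(p),p.mean(0),p[:,2].max(),r)
for nm,px in dict(lift=(287,187),case=(374,205),tray=(177,200),timer=(295,152),cup=(149,148),bot=(185,131),yellow=(216,114),centrif=(365,150)).items():
    u,v=px; print(nm,P[v,u])
L=P[187,287]; c=P[205,374]; t=P[200,177]
for C,n in((P,'top'),(Q,'scene')):
    comp(C,0,L[0]-60,L[0]+60,L[1]-50,L[1]+50,80,140,n+' grip')
    comp(C,0,L[0]-60,L[0]+60,L[1]-50,L[1]+50,2.5,9,n+' foot')
    comp(C,0,c[0]-110,c[0]+110,c[1]-130,c[1]+130,40,60,n+' lid')
    comp(C,0,c[0]-110,c[0]+110,c[1]-130,c[1]+130,105,130,n+' bar')
    comp(C,0,t[0]-120,t[0]+120,t[1]-170,t[1]+170,11,24,n+' rim')
E
```

```text
table [389.4  18.6   2.2] [524.4  74.1  -2.1] [397.1 -26.3   1.6]
lift [481.8 -19.6 124.1]
case [ 453.4 -250.1   45.8]
tray [465.7 266.6   4.2]
timer [600.8 -46.   10.8]
cup [589.  333.6  69.8]
bot [631.7 241.   83.9]
yellow [695.8 167.6  33.5]
centrif [ 585.5 -218.2  100.5]
top grip 187 [490.7 -19.1 120.7] 133.397395298603 ((493.2340087890625, -18.98428726196289), (43.373313903808594, 22.28239631652832), 2.1218130588531494)
top foot 495 [479.5 -19.4   4.9] 8.986001448194202 ((481.4201965332031, -19.062667846679688), (119.39051055908203, 98.81404113769531), 0.17588140070438385)
top lid 2048 [ 451.4 -244.3   48.6] 58.605533984954945 ((455.33282470703125, -245.75469970703125), (197.88186645507812, 91.35933685302734), 80.91006469726562)
top bar 316 [ 454.4 -243.4  119.1] 127.01167150326069 ((454.6650085449219, -245.76345825195312), (194.88034057617188, 11.27267837524414), 80.385009765625)
top rim 770 [465.4 272.8  16.9] 23.40541368159961 ((482.3360900878906, 289.99725341796875), (203.51405334472656, 299.3335876464844), 11.268596649169922)
scene grip 278 [482.2 -22.7 109.8] 127.58712374458321 ((492.81689453125, -21.286121368408203), (22.199281692504883, 48.28569793701172), 89.13343811035156)
scene foot 194 [475.7 -23.    5. ] 8.979634291782872 ((481.4834899902344, -19.697208404541016), (120.39927673339844, 96.74247741699219), 1.2513598203659058)
scene lid 2106 [ 446.4 -247.1   47.9] 59.69620438268589 ((450.43023681640625, -245.9677276611328), (196.3110809326172, 88.66067504882812), 79.99392700195312)
scene bar 423 [ 450.7 -249.4  117.1] 123.00367346240716 ((452.72320556640625, -246.11651611328125), (194.1508331298828, 13.853639602661133), 80.13572692871094)
scene rim 406 [468.5 332.   15.5] 23.692292569637402 ((477.9254150390625, 318.6644592285156), (211.81028747558594, 175.01303100585938), 10.455516815185547)
```

View pics/cs.png

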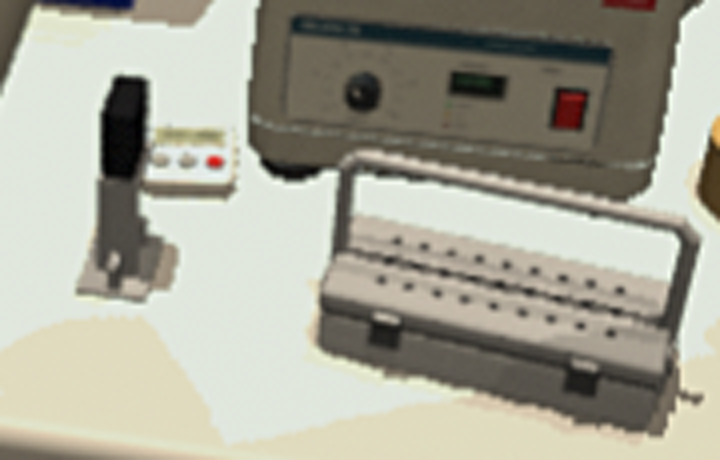

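View pics/ct.png

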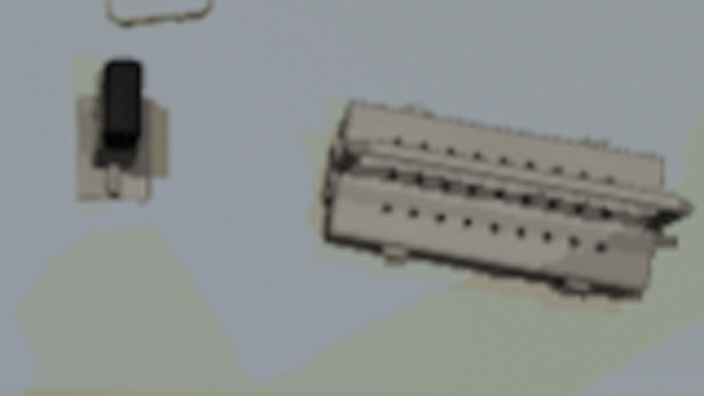

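The crops show the black-grip hook, with its grey strip flush under the grip on the robot side and a thin rib on its foot at cs (115,265). They also show the case with its bar. The hook's open front probably points away from the robot (+x). I'll confirm that from the foot outline, and get the tray pose too.

```bash
python3 - <<'E'
from h import *
np.set_printoptions(precision=1,suppress=True)
T=np.load('top0.npz'); S=np.load('scene0.npz'); P=cloud('top',T['d']); Q=cloud('scene',S['d'])
px=[(260+u/4.4,160+v/4.4) for u,v in((77,97),(77,200),(148,200))]
print('foot corners top',onz('top',px,5))
px=[(275+u/4,170+v/4) for u,v in((78,292),(145,298),(177,245),(115,253),(115,285))]
print('foot scene NL,NR,FR, rib top,bottom',onz('scene',px,5))
# tray from top: outer rim component
m=((P[...,2]>10)&(P[...,2]<25)).astype(np.uint8); m[:,:110]=0;m[:,240:]=0;m[:155]=0;m[245:]=0
n,l,st,_=cv2.connectedComponentsWithStats(m); k=1+st[1:,4].argmax(); p=P[l==k]
print('tray',st[k],cv2.minAreaRect(p[:,:2].astype(np.float32)))
# hook side profile from scene: x extents by height
for z in range(5,130,10):
    for C,n in((Q,'s'),(P,'t')):
        s=(abs(C[...,0]-490)<50)&(abs(C[...,1]+20)<27)&(abs(C[...,2]-z)<4)
        if z>8 and s.any(): q=C[s]; print(n,z,len(q),q[:,:2].min(0),q[:,:2].max(0))
# table front edge near hook/tray, bar direction
for n,C in(('top',P),('scene',Q)):
    s=(C[...,2]>108)&(C[...,2]<128)&(abs(C[...,0]-453)<50)&(abs(C[...,1]+246)<105); q=C[s]
    vx,vy,x,y=cv2.fitLine(q[:,:2].astype(np.float32),cv2.DIST_HUBER,0,.01,.01).ravel(); print(n,'bar',np.degrees(np.arctan2(vy,vx)),x,y,q[:,1].min(),q[:,1].max())
print('table edge',onz('top',[(270,248),(100,247)],0),'rod end',)
E
```

```text
foot corners top [[518.6   0.2   5. ]
 [455.   -0.4   5. ]
 [455.7 -43.4   5. ]]
foot scene NL,NR,FR, rib top,bottom [[451.6  -1.7   5. ]
 [454.2 -42.6   5. ]
 [509.8 -53.    5. ]
 [493.9 -16.4   5. ]
 [462.8 -22.4   5. ]]
tray [122 164 109  74 758] ((463.1812744140625, 268.54644775390625), (157.2175750732422, 264.708740234375), 11.643567085266113)
s 15 34 [455.8 -33.4] [505.7  -7.7]
t 15 18 [457.1 -38.5] [503.2  -1.3]
s 25 42 [455.1 -33.5] [508.4  -7.2]
t 25 21 [459.2 -29.7] [509.8  -8.4]
s 35 28 [469.8 -32.9] [477.3  -8.2]
t 35 4 [465.6 -21.7] [474.9 -10.9]
s 45 27 [470.7 -32.6] [477.3  -7.6]
t 45 7 [473.1 -31.5] [474.3  -8.2]
s 55 28 [471.2 -32.6] [477.4  -7.5]
t 55 8 [474.1 -30.9] [475.3  -7.7]
s 65 30 [473.  -32.7] [476.7  -8.3]
t 65 4 [474.5 -22.6] [485.3  -7.1]
s 75 39 [471.4 -34.2] [513.7  -8. ]
t 75 16 [473.7 -32.4] [517.9  -6.7]
s 85 32 [470.1 -32.1] [515.3 -10.1]
t 85 6 [472.4 -29.3] [505.4  -8.8]
s 95 38 [469.9 -32.3] [516.8 -10.2]
t 95 9 [472.5 -26.2] [489.3  -8.3]
s 105 32 [468.7 -32.2] [512.1 -10. ]
t 105 9 [472.3 -30.8] [476.3 -13.2]
s 115 37 [470.  -32.6] [514.2  -9.9]
t 115 3 [472.7 -12.6] [505.7  -9.9]
s 125 100 [470.8 -31.9] [513.7 -10.3]
t 125 132 [471.5 -29.5] [515.   -9.4]
top bar 80.73993 454.2284 -243.30238 -341.5931388657808 -149.3538364883751
scene bar 80.168655 450.53568 -248.85176 -341.6315343463137 -150.15557920095821
table edge [[342.   18.    0. ]
 [338.4 463.4   0. ]] rod end
```

Request:
jog_arm(targets=[0,0,0,1,1,0,0,0,1,1,0,0,0,0.2,1,-0.5,1,0,0,1,-0.5,1,0,0,1,-0.5,1,0,0,1,-0.5,1,0,0,1,-0.5,1,0,0,1,-0.5,1,0,0,1,-0.5,1,0,0,1,-0.5,1,0,0,1,-0.5,1,0,0,1,-0.5,1,0,0,1,-0.5,1,0,0,1,-0.5,1,0,0,1,-0.5,1,0,0,1,-0.5,1,0,0,1,-0.5,1,0,0,1,-0.5,1,0,0,1,-0.5,1,0,0,1], grip_force=30)

```text
clock: 2.1
position: [416.7, -161.5, 222.5]
tcp_rot: [0.0, -0.006, 1.0, 0.0]
ft_force: [0.1, 0.2, -0.1]
gripper_width: 1.005
grasp_force: 0.0
```

Request:
jog_arm(targets=[-0.6,1,0,0,1,-0.6,1,0,0,1,-0.6,1,0,0,1,-0.6,1,0,0,1,-0.6,1,0,0,1,-0.05,0.65,0,0,1,0,0,1,0,1,0,0,1,0,1,0,0,0,0,1,0,0,0,0,1])

```text
clock: 3.1
position: [491.7, -20.8, 172.8]
tcp_rot: [-0.0, -0.005, 1.0, -0.0]
ft_force: [-0.6, -0.0, 1.0]
gripper_width: 1.0
grasp_force: 0.0
```

```bash
python3 - <<'E'
from h import *
im,d=shot('scene','s1'); o=manip.observe(); print(o['position'],o['tcp_rot'])
cv2.imwrite('pics/s1c.png',cv2.resize(im[120:290,220:400],None,fx=3.5,fy=3.5)[:,:,::-1])
C=cloud('scene',d); s=(abs(C[...,0]-490)<50)&(abs(C[...,1]+20)<27)&(C[...,2]>80)&(C[...,2]<130); q=C[s]; print(len(q),q.min(0),q.max(0))
E
```

```text
[492.25485878 -20.7475993  173.58195565] [ 7.83978822e-04 -5.00077702e-03  9.99987183e-01 -1.09604761e-04]
281 [469.68102971 -32.55287245  80.19220171] [514.28825773  -9.82017855 126.97895424]
```

View pics/s1c.png

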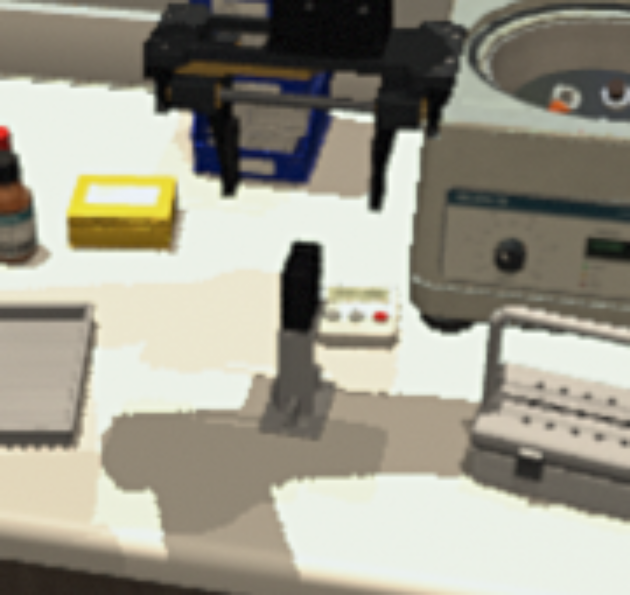

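Fingertips at crop (230,190) and (377,205) straddle the black grip at (300,285), centred over it. Next I go down and close.

Request:
jog_arm(targets=[0,0,1,0,1,0,0,1,0,1,0,0,1,0,1,0,0,0.65,0,1,0,0,0,0,1,0,0,0,0,-1,0,0,0,0,-1,0,0,0,0,-1,0,0,0,0,-1,0,0,0,0,-1,0,0,0,0,-1,0,0,0,0,-1,0,0,0,0,-1,0,0,0,0,-1], grip_force=50)

```text
clock: 4.55
position: [491.5, -20.6, 81.3]
tcp_rot: [-0.0, -0.004, 1.0, 0.0]
ft_force: [-0.9, -0.0, 0.6]
gripper_width: 0.262
grasp_force: 0.3
```

Request:
jog_arm(targets=[0,0,0,0,-1,0,0,0,0,-1,0,0,-0.88,0,-1,0,0,-0.88,0,-1,0,0,-0.88,0,-1,0.94,0,0,0,-1,0.94,0,0,0,-1,0.94,0,0,0,-1,0.94,0,0,0,-1,0,-0.96,0,0,-1,0,-0.96,0,0,-1,0,-0.96,0,0,-1,0,-0.96,0,0,-1,0,-0.96,0,0,-1,0,-0.96,0,0,-1,0,-0.96,0,0,-1,0,-0.96,0,0,-1,0,-0.96,0,0,-1,0,0,0,0.6,-1])

```text
clock: 6.45
position: [399.0, -239.3, 146.6]
tcp_rot: [-0.001, 0.043, 0.999, 0.0]
ft_force: [-0.3, 0.8, -3.0]
gripper_width: 0.248
grasp_force: 50.0
```

Request:
jog_arm(targets=[0,0,0,0.55,-1,0,0,0,0,-1,0,0,0,0,-1])

```text
clock: 6.75
position: [399.0, -237.3, 146.9]
tcp_rot: [-0.0, 0.081, 0.997, 0.0]
ft_force: [0.1, -0.1, -2.5]
gripper_width: 0.249
grasp_force: 50.0
```

```bash
python3 - <<'E'
from h import *
np.set_printoptions(precision=3,suppress=True)
im,d=shot('scene','s2'); im2,d2=shot('top','t2'); o=manip.observe(); print(o['position'],o['tcp_rot'],o['ft_force'],o['moment'],o['gripper_width'],o['grasp_force'])
a=cv2.resize(im[130:310,300:480],None,fx=3,fy=3);b=cv2.resize(im2[150:290,300:460],None,fx=3,fy=3)[:420]
cv2.imwrite('pics/s2c.png',a[:,:,::-1])
E
```

```text
[ 399.214 -237.285  147.142] [-0.     0.081  0.997  0.   ] [-0.287  0.511 -3.057] [-0.085 -0.01  -0.04 ] 0.2507594383424007 49.961167769506574
```

View pics/s2c.png

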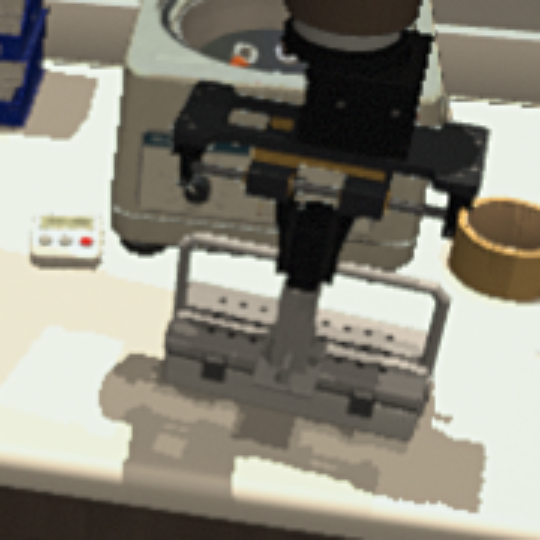

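The hook stands just in front of the bar's middle (crop (298,330)), below the bar and above the lid. Now I insert it and do a first small trial lift.

Request:
jog_arm(targets=[-0.46,0,0,0,-1,-0.46,0,0,0,-1,-0.46,0,0,0,-1,-0.46,0,0,0,-1,-0.46,0,0,0,-1,0,0,0,0,-1,0,0,-0.5,0,-1,0,0,-0.5,0,-1,0,0,-0.2,0,-1,0,0,-0.2,0,-1,0,0,-0.2,0,-1,0,0,-0.2,0,-1,0,0,0,0,-1,0,0,0,0,-1,0,0,0,0,-1])

```text
clock: 8.35
position: [456.2, -246.6, 192.1]
tcp_rot: [-0.0, 0.082, 0.997, 0.0]
ft_force: [-0.5, 0.6, -7.6]
gripper_width: 0.249
grasp_force: 50.0
```

```bash
cat >> h.py <<'E'
def tilt(tag):
    np.set_printoptions(precision=2,suppress=True)
    o=manip.observe(); print('tcp',o['position'],o['tcp_rot'],'F',o['ft_force'],'M',o['moment'],'w',o['gripper_width'])
    p=o['position']; t=o['tcp_rot']; a=2*np.arctan2(t[2],t[1])-np.pi; a0=a
    u=np.array([np.cos(a),np.sin(a)]); v=np.array([-u[1],u[0]])
    for n in('scene','top'):
        im,d=shot(n,tag+n); C=cloud(n,d); rel=C[...,:2]-p[:2]; A=rel@u; B=rel@v; z=C[...,2]
        # bar points: near plane of hook, away from the hook, under the fingers
        m=(abs(A-3+3)<22)&(abs(B)>22)&(abs(B)<135)&(z>70)&(z<p[2]-12)
        if m.sum()<20: print(n,'few',m.sum()); continue
        q=np.c_[A[m],B[m],z[m]]
        l=cv2.fitLine(q.astype(np.float32),cv2.DIST_HUBER,0,.01,.01).ravel(); l[:3]*=np.sign(l[1])
        print(n,m.sum(),'slope dz/dv',l[2]/l[1],'yaw da/dv',l[0]/l[1],'at hook: A,z',l[3]-l[4]*l[0]/l[1],l[5]-l[4]*l[2]/l[1],'ends B',np.percentile(q[:,1],[0.5,99.5]))
E
python3 -c "
from h import *
tilt('a')"
```

```text
tcp [ 456.16 -246.64  192.06] [-0.    0.08  1.    0.  ] F [-0.51  0.61 -7.61] M [ 0.22 -0.14 -0.03] w 0.24932063264022547
scene 726 slope dz/dv -0.17564225 yaw da/dv 0.019903703 at hook: A,z -4.961915 107.10725 ends B [-94.44 106.88]
top 91 slope dz/dv 0.22596398 yaw da/dv -0.0010720037 at hook: A,z -5.602097 129.90837 ends B [-94.56  54.12]
```

```bash
python3 - <<'E'
s=open('h.py').read()
i=s.index("        if m.sum()<20")
s=s[:i]+'''        sl=(z[m]-(p[2]-63.3))/B[m]; h,e=np.histogram(sl,np.arange(-.6,.6,.03)); k=h.argmax(); c=(e[k]+e[k+1])/2
        g=abs(z[m]-(p[2]-63.3)-c*B[m])<7; print(n,'hist',h.max(),len(sl),'slope dz/dv',c,np.polyfit(B[m][g],z[m][g],1),'yaw',np.polyfit(B[m][g],A[m][g],1),'B',B[m][g].min(),B[m][g].max())
'''
open('h.py','w').write(s)
E
python3 -c "
from h import *
tilt('b')
im=np.load('bscene.npz')['im'];cv2.imwrite('pics/b.png',cv2.resize(im[130:310,300:480],None,fx=3,fy=3)[:,:,::-1])"
```

```text
tcp [ 456.12 -246.69  192.11] [-0.    0.08  1.    0.  ] F [ 0.75 -0.14 -8.42] M [ 0.21 -0.22 -0.06] w 0.25019971006633285
scene hist 52 749 slope dz/dv 0.13500000000000068 [  0.15 130.44] yaw [ 0.01 -5.37] B -94.65224485571679 97.29802871212544
top hist 9 95 slope dz/dv 0.13500000000000068 [  0.17 131.83] yaw [ 0.  -5.4] B -92.2158274000448 55.095028140120036
```

View pics/b.png

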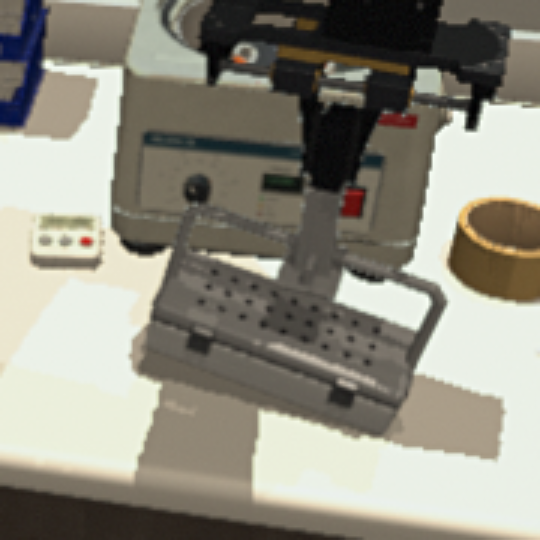

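The +y end is up, so the heavy end is at -y. The load share of about 5.3 N out of 7.85 N puts the balance point about 31 mm from the middle. I lower the case, shift -31 mm along the bar and lift about 24 mm.

Request:
jog_arm(targets=[0,0,0.2,0,-1,0,0,0.2,0,-1,0,0,0.2,0,-1,0,0,0.2,0,-1,0,-0.4,0,0,-1,0,-0.4,0,0,-1,0,-0.44,0,0,-1,0,0,0,0,-1,0,0,-0.2,0,-1,0,0,-0.2,0,-1,0,0,-0.2,0,-1,0,0,-0.2,0,-1,0,0,-0.2,0,-1,0,0,-0.2,0,-1,0,0,0,0,-1,0,0,0,0,-1,0,0,0,0,-1,0,0,0,0,-1])

```text
clock: 10.35
position: [450.8, -277.4, 202.0]
tcp_rot: [-0.0, 0.082, 0.997, 0.0]
ft_force: [0.2, -0.3, -9.0]
gripper_width: 0.246
grasp_force: 50.0
```

```bash
python3 -c "
from h import *
tilt('c')"
```

```text
tcp [ 450.78 -277.43  201.99] [-0.    0.08  1.    0.  ] F [ 0.22 -0.35 -8.98] M [-0.15  0.02 -0.01] w 0.24556355855616202
scene hist 73 603 slope dz/dv -0.13499999999999956 [ -0.15 139.2 ] yaw [ 0.01 -5.08] B -47.59225370050911 134.50523412510762
top hist 6 155 slope dz/dv -0.1649999999999996 [ -0.12 140.44] yaw [ 0.02 -4.65] B -46.12531176491381 48.32248205710831
```

It now hangs with the +y end down by about 0.145 rad, so the hook overshot by about 12 mm. I shift it back.

Request:
jog_arm(targets=[0,0,0.2,0,-1,0,0,0.2,0,-1,0,0,0.2,0,-1,0,0,0.2,0,-1,0,0,0.2,0,-1,0,0,0.15,0,-1,0,0.24,0,0,-1,0,0.24,0,0,-1,0,0,0,0,-1,0,0,-0.2,0,-1,0,0,-0.2,0,-1,0,0,-0.2,0,-1,0,0,-0.2,0,-1,0,0,-0.2,0,-1,0,0,-0.2,0,-1,0,0,0,0,-1,0,0,0,0,-1,0,0,0,0,-1,0,0,0,0,-1])

```text
clock: 12.35
position: [452.8, -265.5, 203.2]
tcp_rot: [-0.0, 0.082, 0.997, 0.0]
ft_force: [0.4, -0.3, -9.7]
gripper_width: 0.244
grasp_force: 50.0
```

```bash
python3 -c "
from h import *
tilt('d')
im=np.load('dscene.npz')['im'];cv2.imwrite('pics/d.png',cv2.resize(im[130:310,300:480],None,fx=3,fy=3)[:,:,::-1])"
```

```text
tcp [ 452.76 -265.47  203.19] [-0.    0.08  1.    0.  ] F [ 0.36 -0.27 -9.74] M [-0.02 -0.03  0.02] w 0.24430794303726436
scene hist 66 763 slope dz/dv -0.044999999999999485 [ -0.07 140.59] yaw [ 0.  -4.9] B -60.15433681010463 130.88558815694915
top hist 5 238 slope dz/dv -0.19499999999999962 [ -0.15 142.29] yaw [ 0.01 -5.08] B -45.38589922567959 46.31561402897135
```

View pics/d.png

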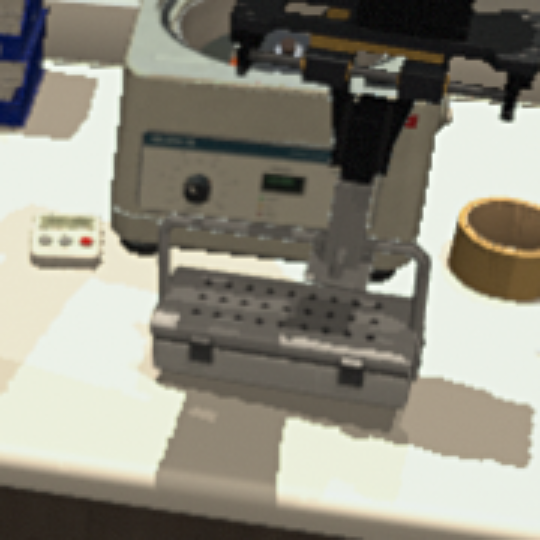

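```bash
python3 - <<'E'
from h import *
for tag,p in(('a',(456.16,-246.64,192.1)),('c',(450.78,-277.43,202)),('d',(452.76,-265.47,203.2))):
    a=np.radians(-9.4);u=np.array([np.cos(a),np.sin(a)]);v=np.array([-u[1],u[0]])
    for n in('scene','top'):
        C=cloud(n,np.load(tag+n+'.npz')['d']);r=C[...,:2]-p[:2];A=r@u;B=r@v;z=C[...,2]
        z0=p[2]-81.3+13-62
        m=(abs(A)<50)&(B>-75)&(B<135)&(abs(z-z0)<35)&((abs(B)>25))&(z>30)
        X=np.c_[A[m],B[m],np.ones(m.sum())];y=z[m];w=np.ones(len(y),bool)
        for _ in range(15):
            k=np.linalg.lstsq(X[w],y[w],rcond=None)[0];e=y-X@k;w=abs(e-np.median(e[w]))<max(3,1.5*np.std(e[w])*.8)
        print(tag,n,m.sum(),w.sum(),'roll about bar',k[0].round(3),'tilt',k[1].round(3),'z',k[2].round(1),z0)
        g=m.copy();g[m]=w;print('   A',np.percentile(A[g],[1,99]),'B',np.percentile(B[g],[1,99]))
E
```

```text
a scene 1983 1293 roll about bar 0.008 tilt 0.163 z 61.0 61.8
   A [-44.67560058  36.49546552] B [-73.86292343 102.47282606]
a top 502 354 roll about bar 0.004 tilt 0.152 z 61.6 61.8
   A [-43.4450223    7.99468296] B [-74.62351584  44.65099646]
c scene 1933 1277 roll about bar 0.005 tilt -0.174 z 70.6 71.69999999999999
   A [-44.19920322  36.46994586] B [-52.83857111 130.19962601]
c top 296 179 roll about bar 0.019 tilt -0.16 z 71.0 71.69999999999999
   A [-43.18273296   6.08565705] B [-54.62679179  34.96161705]
d scene 2095 1314 roll about bar 0.001 tilt -0.096 z 72.5 72.89999999999998
   A [-44.33363591  34.85865044] B [-60.98912229 124.1947677 ]
d top 399 246 roll about bar -0.011 tilt -0.081 z 73.6 72.89999999999998
   A [-42.4630614    6.84214888] B [-63.81064754  38.25383957]
```

Request:
jog_arm(targets=[0,0,0.2,0,-1,0,0,0.2,0,-1,0,0,0.2,0,-1,0,0,0.2,0,-1,0,0,0.2,0,-1,0,0,0.2,0,-1,0,0.32,0,0,-1,0,0,0,0,-1,0,0,0,0,-1,0,0,-0.2,0,-1,0,0,-0.2,0,-1,0,0,-0.2,0,-1,0,0,-0.2,0,-1,0,0,-0.2,0,-1,0,0,-0.2,0,-1,0,0,0,0,-1,0,0,0,0,-1,0,0,0,0,-1])

```text
clock: 14.25
position: [454.1, -257.6, 203.2]
tcp_rot: [-0.0, 0.082, 0.997, 0.0]
ft_force: [-1.0, 0.2, -11.3]
gripper_width: 0.247
grasp_force: 50.0
```

```bash
cat >> h.py <<'E'
def lid(tag):
    o=manip.observe(); p=o['position'];t=o['tcp_rot'];np.set_printoptions(precision=3,suppress=True)
    a=2*np.arctan2(t[2],t[1])-np.pi;u=np.array([np.cos(a),np.sin(a)]);v=np.array([-u[1],u[0]])
    print(p,'hookyaw',np.degrees(a),o['ft_force'],o['moment'],o['gripper_width'])
    for n in('scene','top'):
        C=cloud(n,shot(n,tag+n)[1]);r=C[...,:2]-p[:2];A=r@u;B=r@v;z=C[...,2];z0=p[2]-81.3+13-62
        m=(abs(A)<60)&(abs(B)<140)&(abs(z-z0)<25)&(abs(B)>25)
        X=np.c_[A[m],B[m],np.ones(m.sum())];y=z[m];w=np.ones(len(y),bool)
        for _ in range(15):
            k=np.linalg.lstsq(X[w],y[w],rcond=None)[0];e=y-X@k;w=abs(e-np.median(e[w]))<max(3,1.2*np.std(e[w]))
        g=m.copy();g[m]=w
        print(n,w.sum(),'roll',k[0],'tilt',k[1],'z',k[2],z0,'B',np.percentile(B[g],[1,99]),'rect A,B',cv2.minAreaRect(np.c_[A[g],B[g]].astype(np.float32)))
E
python3 -c "
from h import *
lid('e')"
```

```text
[ 454.117 -257.6    203.236] hookyaw -9.388695063927655 [ -0.963   0.204 -11.308] [-0.071 -0.082 -0.009] 0.24742109081817648
scene 1356 roll 0.012904756612511819 tilt -0.021096534722976568 z 72.69969246297713 72.9359136094115 B [-65.485 120.371] rect A,B ((-4.4233856201171875, 26.370819091796875), (193.9611358642578, 86.65264129638672), 89.65553283691406)
top 291 roll 0.01942966269180396 tilt -0.013214961508930756 z 73.42550365360339 72.9359136094115 B [-66.713  40.647] rect A,B ((-16.73249053955078, -15.02621078491211), (62.386146545410156, 108.28650665283203), 8.5682954788208)
```

It hangs level (tilt about -0.02). Now I raise it and carry it with gentle ramps.

Request:
jog_arm(targets=[0,0,-0.1,0,-1,0,0,-0.2,0,-1,0,0,-0.3,0,-1,0,0,-0.4,0,-1,0,0,-0.3,0,-1,0,0,-0.2,0,-1,0,0,-0.1,0,-1,0.01,0.1,0,0,-1,0.03,0.2,0,0,-1,0.04,0.3,0,0,-1,0.05,0.4,0,0,-1,0.064,0.5,0,0,-1,0.064,0.5,0,0,-1,0.064,0.5,0,0,-1,0.064,0.5,0,0,-1,0.064,0.5,0,0,-1,0.064,0.5,0,0,-1,0.064,0.5,0,0,-1,0.064,0.5,0,0,-1,0.064,0.5,0,0,-1])

```text
clock: 16.35
position: [459.4, -118.1, 243.6]
tcp_rot: [0.0, 0.082, 0.997, 0.0]
ft_force: [-0.0, 0.4, -10.0]
gripper_width: 0.25
grasp_force: 50.0
```

Request:
jog_arm(targets=[0.064,0.5,0,0,-1,0.064,0.5,0,0,-1,0.064,0.5,0,0,-1,0.064,0.5,0,0,-1,0.064,0.5,0,0,-1,0.064,0.5,0,0,-1,0.064,0.5,0,0,-1,0.064,0.5,0,0,-1,0.064,0.5,0,0,-1,0.064,0.5,0,0,-1,0.064,0.5,0,0,-1,0.064,0.5,0,0,-1,0.064,0.5,0,0,-1,0.064,0.5,0,0,-1,0.064,0.5,0,0,-1,0.064,0.5,0,0,-1,0.064,0.5,0,0,-1,0.064,0.5,0,0,-1,0.064,0.5,0,0,-1,0.064,0.5,0,0,-1])

```text
clock: 18.35
position: [468.5, 133.7, 243.5]
tcp_rot: [-0.0, 0.082, 0.997, -0.0]
ft_force: [-0.5, 0.2, -10.1]
gripper_width: 0.248
grasp_force: 50.0
```

Request:
jog_arm(targets=[0.06,0.5,0,0,-1,0.06,0.5,0,0,-1,0.06,0.5,0,0,-1,0.06,0.5,0,0,-1,0.06,0.5,0,0,-1,0.06,0.5,0,0,-1,0.05,0.4,0,0,-1,0.05,0.4,0,0,-1,0.04,0.3,0,0,-1,0.03,0.2,0,0,-1,0.01,0.1,0,0,-1,0,0,0,-0.1,-1,0,0,0,-0.2,-1,0,0,0,-0.3,-1,0,0,0,-0.4,-1,0,0,0,-0.44,-1,0,0,0,-0.4,-1,0,0,0,-0.3,-1,0,0,0,-0.2,-1,0,0,0,-0.1,-1])

```text
clock: 20.35
position: [473.1, 242.9, 243.6]
tcp_rot: [-0.0, -0.101, 0.995, -0.0]
ft_force: [-0.7, -0.0, -10.6]
gripper_width: 0.245
grasp_force: 50.0
```

Request:
jog_arm(targets=[0,0,0,0,-1,0,0,0,0,-1,0,0,0,0,-1,0,0,0,0,-1,0,0,0,0,-1,0,0,0,0,-1])

```text
clock: 20.95
position: [473.1, 243.4, 243.5]
tcp_rot: [-0.0, -0.101, 0.995, -0.0]
ft_force: [-0.4, 0.1, -9.8]
gripper_width: 0.245
grasp_force: 50.0
```

```bash
python3 -c "
from h import *
lid('f')
im=np.load('fscene.npz')['im'];cv2.imwrite('pics/f.png',cv2.resize(im[100:300,90:300],None,fx=2.8,fy=2.8)[:,:,::-1])"
```

```text
[473.094 243.386 243.542] hookyaw 11.588767144833735 [-0.426  0.124 -9.784] [-0.045  0.047  0.008] 0.24499608933710973
scene 1012 roll 0.006304978699901655 tilt -0.025809634585268526 z 112.97279322121746 113.24181245178016 B [-66.577 120.957] rect A,B ((-4.073814392089844, 27.16497039794922), (196.09938049316406, 84.06190490722656), 87.3552474975586)
top 853 roll 0.016428721693931198 tilt -0.02763676159403694 z 113.81689378042805 113.24181245178016 B [-65.782 120.65 ] rect A,B ((-3.3199996948242188, 26.10967254638672), (191.8801727294922, 84.00081634521484), 85.69007110595703)
```

View pics/f.png

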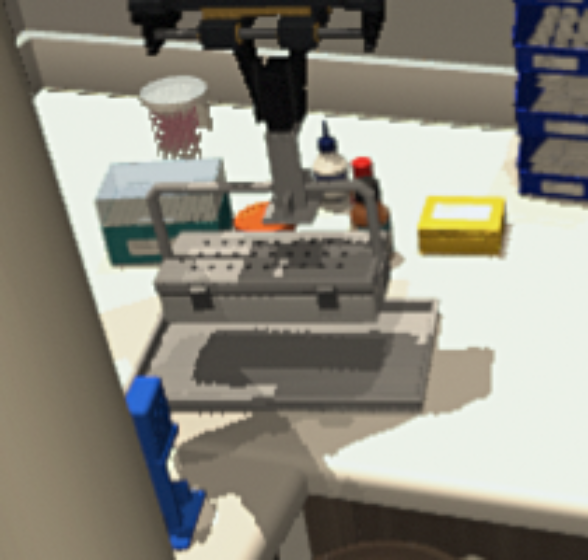

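The case hangs level, centred over the tray (measured within about 2 mm) and about 3° off in yaw, which is fine. Now I lower it.

Request:
jog_arm(targets=[0,0,0.1,0,-1,0,0,0.2,0,-1,0,0,0.3,0,-1,0,0,0.4,0,-1,0,0,0.4,0,-1,0,0,0.3,0,-1,0,0,0.2,0,-1,0,0,0.1,0,-1,0,0,0.1,0,-1,0,0,0.1,0,-1,0,0,0.1,0,-1,0,0,0.1,0,-1,0,0,0.1,0,-1,0,0,0.1,0,-1,0,0,0.1,0,-1,0,0,0.1,0,-1,0,0,0.1,0,-1,0,0,0,0,-1])

```text
clock: 22.85
position: [473.1, 243.4, 171.0]
tcp_rot: [-0.0, -0.101, 0.995, -0.0]
ft_force: [0.4, -1.0, -3.3]
gripper_width: 0.252
grasp_force: 50.0
```

Request:
jog_arm(targets=[0,0,0.2,0,-1,0,0,0.2,0,-1,0,0,0.2,0,-1,0,0,0.1,0,-1,0,0,0,0,-1,0,0,0,0,-1])

```text
clock: 23.45
position: [473.2, 243.5, 153.6]
tcp_rot: [0.0, -0.101, 0.995, -0.0]
ft_force: [0.7, -0.2, -3.0]
gripper_width: 0.247
grasp_force: 50.0
```

```bash
python3 - <<'E'
from h import *
np.set_printoptions(precision=3,suppress=True)
o=manip.observe();p=o['position'];print(p,o['ft_force'],o['moment'])
a=np.radians(11.6);u=np.array([np.cos(a),np.sin(a)]);v=np.array([-u[1],u[0]]);c=np.array([463.2,268.5])
for n in('scene','top'):
    C=cloud(n,shot(n,'g'+n)[1]);r=C[...,:2]-c;A=r@u;B=r@v;z=C[...,2]
    for lo,hi,t in((44,58,'lid'),(110,128,'bar')):
        m=(abs(A)<65)&(abs(B)<120)&(z>lo)&(z<hi)
        q=np.c_[A[m],B[m]].astype(np.float32);print(n,t,len(q),cv2.minAreaRect(q),np.median(z[m]),cv2.fitLine(q,cv2.DIST_HUBER,0,.01,.01).ravel())
print('tcp in tray frame',(p[:2]-c)@u,(p[:2]-c)@v)
E
```

```text
[473.223 243.456 153.571] [ 0.711 -0.23  -3.047] [-0.028 -0.012  0.005]
scene lid 1400 ((-0.4507713317871094, 2.090240478515625), (199.10609436035156, 90.93693542480469), 88.983154296875) 50.95238419329746 [  0.051   0.999 -10.232   1.876]
scene bar 358 ((-5.132437705993652, 2.6599655151367188), (22.03145408630371, 197.4173583984375), 0.4908243715763092) 120.67704547421596 [ 0.    -1.    -1.368  6.992]
top lid 1140 ((-5.079673767089844, 1.5278701782226562), (193.974853515625, 87.0069580078125), 83.41776275634766) 51.393818368615484 [  0.019   1.    -17.987   8.885]
top bar 33 ((-2.534787178039551, -10.4005126953125), (20.60458755493164, 140.72361755371094), 0.2297237366437912) 121.21545158922413 [ 0.163  0.987 -3.334  4.577]
tcp in tray frame 4.78260015627642 -26.547867279480773
```

The case is flat in the tray, near its centre, with the hook unloaded and free between bar and lid. I back out, rise and move to a clear spot.

Request:
jog_arm(targets=[0.3,0,0,0,-1,0.3,0,0,0,-1,0.3,0,0,0,-1,0.6,0,0,0,-1,0.6,0,0,0,-1,0.6,0,0,0,-1,0.7,0,0,0,-1,0.6,0,0,0,-1,0,0,-1,0,-1,0,0,-1,0,-1,-0.23,-0.96,0,0,-1,-0.23,-0.96,0,0,-1,-0.23,-0.96,0,0,-1,-0.23,-0.96,0,0,-1,-0.23,-0.96,0,0,-1,-0.23,-0.96,0,0,-1,-0.23,-0.96,0,0,-1,-0.23,-0.96,0,0,-1,-0.23,-0.96,0,0,-1,-0.23,-0.96,0,0,-1])

```text
clock: 25.55
position: [479.3, -1.1, 203.7]
tcp_rot: [0.0, -0.101, 0.995, 0.0]
ft_force: [0.4, 0.2, -1.7]
gripper_width: 0.251
grasp_force: 50.0
```

Request:
jog_arm(targets=[0,0,0.8,0,-1,0,0,0.8,0,-1,0,0,0.8,0,-1,0,0,0.8,0,-1,0,0,0.8,0,-1,0,0,0.4,0,-1,0,0,0.2,0,-1,0,0,0,0,-1,0,0,0,0,-1])

```text
clock: 26.45
position: [480.3, -0.0, 89.4]
tcp_rot: [0.001, -0.101, 0.995, 0.0]
ft_force: [0.4, 0.3, -2.4]
gripper_width: 0.249
grasp_force: 50.0
```

Request:
jog_arm(targets=[0,0,0.1,0,-1,0,0,0.1,0,-1,0,0,0.08,0,-1,0,0,0,0,-1,0,0,0,0,-1])

```text
clock: 26.95
position: [479.7, -0.2, 81.5]
tcp_rot: [-0.0, -0.101, 0.995, -0.0]
ft_force: [0.2, -0.6, -2.2]
gripper_width: 0.251
grasp_force: 50.0
```

```bash
python3 -c "
from h import *
for i in range(3):
    manip.capture('top'); o=manip.observe(); print(o['position'],o['ft_force'])"
```

```text
[ 4.79769081e+02 -2.32831273e-01  8.15869095e+01] [ 0.0369954  -0.08792542 -2.29446421]
[ 4.79782814e+02 -2.22191406e-01  8.16092491e+01] [ 1.11096491 -0.09687129 -3.05544246]
[ 4.79801552e+02 -1.91360468e-01  8.16277358e+01] [ 0.24438343  1.00672823 -3.13605678]
```

Not yet in contact. I lower it in 1 mm steps.

Request:
jog_arm(targets=[0,0,0.04,0,-1,0,0,0,0,-1,0,0,0,0,-1])

```text
clock: 27.4
position: [480.0, -0.2, 81.1]
tcp_rot: [0.0, -0.101, 0.995, -0.0]
ft_force: [-1.8, 0.6, 4.3]
gripper_width: 0.25
grasp_force: 50.0
```

Request:
jog_arm(targets=[0,0,0.03,0,-1,0,0,0,0,-1,0,0,0,0,-1])

```text
clock: 27.7
position: [480.1, -0.1, 81.1]
tcp_rot: [0.0, -0.101, 0.995, -0.0]
ft_force: [-2.9, 1.9, 8.7]
gripper_width: 0.248
grasp_force: 50.0
```

Request:
jog_arm(targets=[0,0,-0.03,0,-1,0,0,0,0,0,0,0,0,0,0,0,0,0,0,0,0,0,0,0,0.3,0,0,0,0,0.3,0,0,0,0,0.3,0,0,-0.3,0,0.3,0,0,-0.6,0,0.3,0,0,-0.9,0,0.3,0,0,-0.9,0,0.3,0,0,-0.9,0,0.3,0,0,-0.9,0,0.3,0,0,0,0,0.3,0,0,0,0,0.3])

```text
clock: 29.2
position: [479.7, -0.1, 193.6]
tcp_rot: [0.001, -0.101, 0.995, 0.0]
ft_force: [0.5, -0.1, -0.6]
gripper_width: 0.652
grasp_force: 0.0
```

```bash
python3 - <<'E'
from h import *
np.set_printoptions(precision=1,suppress=True)
im,d=shot('scene','z'); C=cloud('scene',d)
s=(abs(C[...,0]-480)<50)&(abs(C[...,1])<40)
for z in(15,45,65,95,115):
    q=C[s&(abs(C[...,2]-z)<5)]; print(z,q.min(0),q.max(0))
cv2.imwrite('pics/z.png',cv2.resize(im[100:300,120:400],None,fx=2.8,fy=2.8)[:,:,::-1])
print(manip.observe()['position'],manip.observe()['gripper_width'])
E
```

```text
15 [444.5 -15.1  10.9] [465.6   6.8  19.2]
45 [459.8 -17.5  40.4] [468.6   6.7  50. ]
65 [458.8 -17.3  60.9] [467.3   6.4  69.6]
95 [457.8 -15.1  90. ] [467.6   6.3  99.8]
115 [458.2 -14.8 110.3] [468.4   5.9 119.9]
[479.1  -0.3 192.8] 0.6510071169855491
```

View pics/z.png

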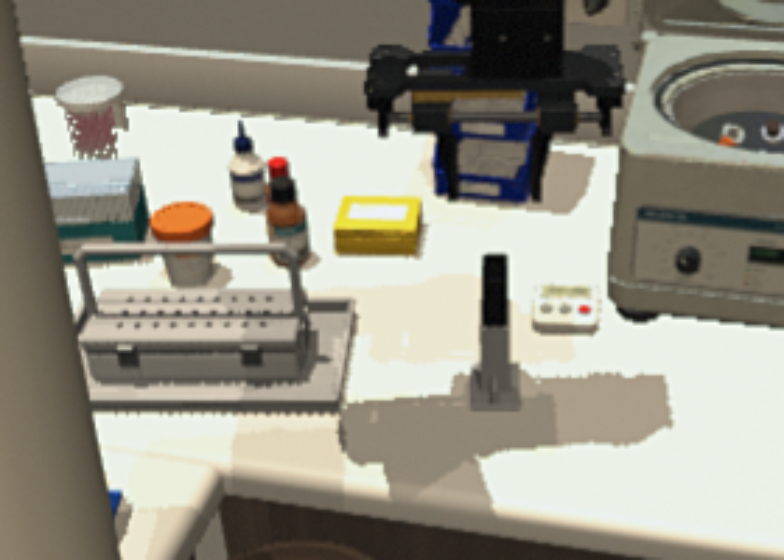

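The hook stands upright alone at (495,330). The case lies flat in the tray at (195,335), and the cup, bottle and timer are where they were.

```bash
python3 -c "
from cell import manip
print(manip.finish_job())"
```

```text
the job is handed in; nothing more can be done
None
```

I handed the job in at about 29 s of the 69 s allowed: the case was carried level and lies flat in the tray within about 5 mm of its centre, the hook stands upright by itself clear of both, and the bystanders look untouched; no verdict was returned.

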